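# Shut and latch the transit tray

### The arm

A 7-joint arm with a two-finger parallel gripper is mounted at the origin on the work surface. World frame = base frame: x ahead of the robot, y to its left, z up, the work surface at z = 0. Lengths are in m, angles in rad, forces in N, time in s.
With the tool pointing down it reaches from about 0.425 to 0.95 m from the base axis. Payload 4.7 kg.
Tool frame: the origin (TCP) lies between the finger pads; the fingertips stand 25 mm ahead of it and the grasp point (between the pads) lies 6 mm ahead of it; z points along the fingers, y is the line along which they close (so a half turn about z gives the same grasp; the last joint's range is limited). The gripper opens to 85 mm and grips with 20 to 120 N. Pads are 22 mm wide; open, the fingers measure 114 mm over their backs; the gripper's body (76 mm by 85 mm) begins 54 mm behind the grasp point. The pads swing forward as they close: fully open they stand 13 mm farther back than shut.
Start: joints at [1.259, 0.469, -0.049, 1.532, 0.024, 1.141, -0.082], TCP at [0.188, -0.648, 0.256] pointing down, gripper open.
Joint ranges: [-2.59, 2.59], [-0.33, 1.99], [-1.39, 1.29], [0.1, 2.45], [-1.04, 4.18], [0.21, 1.99], [-2.66, 2.66]. Speed limits (rad/s): [2.57, 2.57, 3.14, 3.14, 3.14, 3.14, 3.14].

### API

Orientations are given as a 3x3 rotation matrix whose columns are the frame's x, y, z axes.
In Python, from rig import * gives the robot as it stands. Calls block until the motion is done:
- movep(position, orientation): joint-space move of the TCP to a pose.
- move_l(position, attitude=None, feed=0.15, until_force=None): straight line of the TCP; attitude=None keeps the orientation; feed is the mean speed in m/s. With until_force (N) it stops when the force on the tool has changed by that much, and returns True; else False.
- move_joints(angles): joint-space move.
- command_gripper(opening, newtons=None): finger opening in m; newtons is the grip in N (None keeps the last); returns when the fingers have stopped.
- sleep(seconds).
- inverse_kinematics(position, orientation): joint angles nearest the present ones, or None.
- sense(): the state.
- camera(name): name is "scene" or "top" or "wrist"; returns (picture, depth): 420x560x3 uint8, red, green, blue; 420x560 float32, m along the optical axis (not along the pixel's ray), 0 where there is no reading.
- camera_params(name): a dict with "K" (3x3 intrinsics, pixels), "position" and "rotation" of the camera in the world; the wrist camera has in their place "tool_from_camera" (4x4, takes a point from camera to tool coordinates, whose origin is the TCP and whose axes are the flange's). Camera axes: x right, y down, z forward; pixel columns grow to the right and rows downward; lengths in m; the calibration is good to about 2 mm. The wrist camera is an equidistant fisheye: a pixel r from the principal point sees the ray r / f radians off the axis. A picture is of the moment at which its call begins: read the wrist's pose just before it. camera_params takes no time and is no camera call.
A pose or a line that the arm cannot do raises Unreachable and nothing moves.
- finish_job(): hands the job in; it is judged then, once.
The state is a dict: "time_s": time; "joint_pos": joint angles; "qd": joint speeds; "joint_efforts": joint torques, N m; "position": TCP position; "tcp_rot": TCP orientation; "wrist_force": force on the tool from outside, world axes, zero at the start; "ft_torque": the same for the moment, N m; "finger_gap": finger opening in m; "gripper_force": force on a finger pad.
Only numpy, scipy, OpenCV 4.12 (cv2) and the standard library are available. Lean on these libraries where they do the work, as an engineer would, in place of code of your own. Each camera call takes 0.05 s, during which the arm holds its last target. There are 200 camera calls.

### The job

Shut the blue sliding gate of the plywood pot tray and latch it: by its red paddle, lift the steel latch bar, carry it over the lip of the yellow keeper, and let its tooth drop fully down into the keeper's notch so that the sprung gate stays shut by itself. The keeper does not sit in quite the same place each time, so feel for its back wall gently, without ramming it, and leave the pots standing where they are.

Things in the scene. Friction and masses are not known exactly. Their poses are not given: they have to be found in the camera images.
- tray: Fixed open plywood tray, 280 (x) by 440 (y), walls 88 mm high, floor top (grey felt) at 20 mm. Origin: centre of its underside, on the bench; z up. The gate is on its -x side, towards the robot, and slides along tray +y to shut. Gate, latch bar, post and keeper all lie in the plane tray x = -120 mm.
- post: Dark steel post fixed to the tray at its shutting (+y) end, 40 by 58 by 67 mm high, axes as the tray; origin at the centre of its foot, tray (-120, 161, 18) mm. It carries the yellow keeper, which counts as part of it and is rigid and slippery; more than 16 N on post or keeper is ramming.
- post_top (a point): Point on the post's top, tray (-120, 145, 85) mm: the keeper's notch is centred above it give or take 20 mm along y (screwed on anew each time, not measured, fixed in a run). Keeper, 30 mm wide (x), in order along +y: lip 38 long, top 115 mm above the bench; notch 18 long, floor at 91 mm; back wall 12 long, top at 165 mm.
- gate (a joint): Slide of the blue gate, m: 0 open, grows as it shuts along tray +y; friction 0.4 N, stays where left. Panel 200 long (y), top 80 mm above the bench, middle at tray y = -105 mm at 0. From 0.074 on it presses a black sprung buffer (70 N/m) that pushes it open again unless latched. Latched it reads about 0.105, give or take 0.020 for the keeper's place and 0.003 of play.
- latch (a joint): Angle of the steel latch bar, rad: 0 level, on its own stop, fully dropped; grows as its free (+y) end is lifted. Swings freely and falls by gravity (about 0.35 kg). The tooth must rise over 16 mm (0.092 rad) to pass the lip; at 0.15 rad it clears the lip by some 10 mm and still meets the back wall.
- pivot (a point): The bar's pivot, carried by the gate: an axis along tray x, 30 mm to -y of the panel's middle, 134 mm above the bench. The bar, 12 thick (x) by 14 high, runs from it to +y.
- tooth (a point): Middle of the foot of the tooth that hangs from the bar's end: 175 mm along the bar from the pivot, 35 mm below the pivot line, 99 mm above the bench when level. Tooth 12 mm long (y), 12 thick; its front is the bar's end. Lifted to 0.15 rad its foot stands 3 mm further to +y than when level, and draws back as it drops.
- paddle (a point): Point in the red upright paddle on the latch bar, by which it is held: 12 thick (tray x), 24 wide (y), 48 high, top 189 mm above the bench when level. The point is 19 mm below the top, 130 mm along the bar from the pivot, 36 mm above the pivot line. Pinch from above, fingers closing along tray x; the bar can turn between the pads.
- flagon: Stoneware jar, cream with mustard shoulder, 80 diameter, 132 high, standing in the tray. Origin under its centre. A bystander.
- crock: Stoneware crock, cream with brown rim, 92 diameter, 88 high, standing in the tray. Origin under its centre. A bystander.
- keg: Mustard stoneware barrel jar, 86 diameter, 116 high, on the bench beyond the post end of the tray. Origin under its centre. A bystander.

How it is judged:
By the outcome, as a careful person would: the job done as asked, in the order asked, and still so for the second after the job is handed in, with the robot touching nothing.
It also fails if it takes over 48 s, if anything falls off the work surface, if the arm or the gripper's body presses on something with over 40 N, if the wrist force passes 120 N, or if a joint passes its speed limit or range.

## Working session

There is one attempt and no reset: what is moved stays moved. The work goes in short steps, each a Python script; the robot and the scene stay as the last script left them, time stands still between calls to the robot, and variables do not carry over. Pictures are saved under pics/ and viewed, at most 10 in all, crops included, and the job is handed in when it is done.

```bash
mkdir -p pics; ls
python3 - <<'E'
from rig import *
import cv2,numpy as np
np.set_printoptions(precision=4,suppress=True)
for n in ("scene","top"):
    p,d=camera(n); cv2.imwrite(f"pics/{n}0.png",p[:,:,::-1]); np.savez(f"{n}0.npz",p=p,d=d); print(camera_params(n))
s=sense();print(s['time_s'],s['tcp_rot'],s['finger_gap'])
E
```

```text
pics
{'K': array([[470.7595,   0.    , 278.2651],
       [  0.    , 470.7595, 201.8262],
       [  0.    ,   0.    ,   1.    ]]), 'position': array([ 1.2884, -0.1452,  0.8678]), 'rotation': array([[ 0.2774,  0.6784, -0.6803],
       [ 0.9606, -0.1846,  0.2077],
       [ 0.0153, -0.7111, -0.7029]])}
{'K': array([[401.8957,   0.    , 283.5436],
       [  0.    , 401.8957, 207.439 ],
       [  0.    ,   0.    ,   1.    ]]), 'position': array([0.4614, 0.0997, 1.0083]), 'rotation': array([[ 0.0032, -0.9891,  0.1475],
       [-0.9999, -0.0054, -0.0144],
       [ 0.015 , -0.1475, -0.989 ]])}
0.1 [[ 0.9603  0.2791 -0.0006]
 [ 0.2791 -0.9603  0.0017]
 [-0.0001 -0.0018 -1.    ]] 0.08526423705607256
```

View pics/scene0.png

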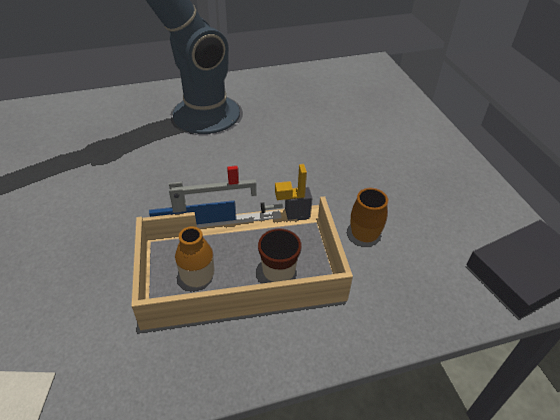

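View pics/top0.png

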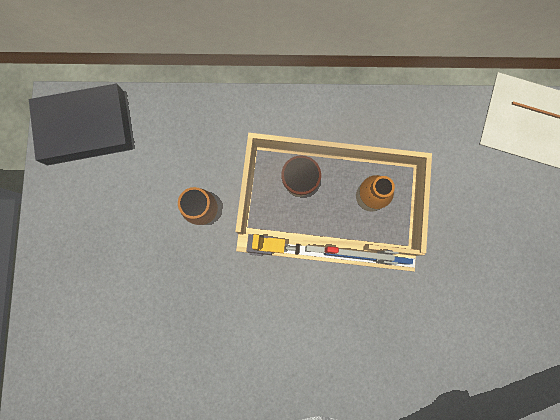

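The scene picture shows the red paddle at (233,175), the bar end at (255,188), and the yellow lip and back wall at (285,188) and (302,180). The top picture shows the paddle at (332,250), the keeper at (268,244) and the tray rim from (247,135) to (430,255). Next I measure them.

```bash
cat > h.py <<'E'
import cv2,numpy as np
np.set_printoptions(precision=4,suppress=True)
def cloud(p,d,c):
    K,R,t=c["K"],np.array(c["rotation"]),np.array(c["position"])
    v,u=np.mgrid[:d.shape[0],:d.shape[1]]
    P=np.stack([(u-K[0,2])/K[0,0]*d,(v-K[1,2])/K[1,1]*d,d],-1)@R.T+t
    P[d<=0]=np.nan; return P
def ray(c,uv):
    K,R=c["K"],np.array(c["rotation"]); r=R@np.linalg.solve(K,[*uv,1.]); return np.array(c["position"]),r/np.linalg.norm(r)
def onplane(c,uv,z):
    o,r=ray(c,uv); return o+r*(z-o[2])/r[2]
def cross(c1,a,c2,b):
    o1,r1=ray(c1,a);o2,r2=ray(c2,b)
    s=np.linalg.lstsq(np.stack([r1,-r2],1),o2-o1,rcond=None)[0]
    A,B=o1+s[0]*r1,o2+s[1]*r2; return (A+B)/2,np.linalg.norm(A-B)
def red(p):
    h=cv2.cvtColor(p,cv2.COLOR_RGB2HSV); return ((h[...,0]<5)|(h[...,0]>175))&(h[...,1]>190)&(h[...,2]>100)
def yellow(p):
    h=cv2.cvtColor(p,cv2.COLOR_RGB2HSV); return (h[...,0]>18)&(h[...,0]<30)&(h[...,1]>190)&(h[...,2]>90)
E
python3 - <<'E'
from h import *
from rig import camera_params
D={n:np.load(n+"0.npz") for n in("scene","top")};C={n:camera_params(n) for n in D}
W={n:cloud(D[n]["p"],D[n]["d"],C[n]) for n in D}
z=W["top"][...,2];hsv=cv2.cvtColor(D["top"]["p"],cv2.COLOR_RGB2HSV)
m=(abs(z-.088)<.006)&(hsv[...,0]>12)&(hsv[...,0]<28)&(hsv[...,1]>60)
m[:, :225]=0;m[:120]=0;m[275:]=0;m[:,440:]=0
n,l,st,ce=cv2.connectedComponentsWithStats(m.astype(np.uint8));print(st[st[:,4]>30])
k=1+np.argmax(st[1:,4]);P=W["top"][l==k];print("zmed",np.median(P[:,2]))
r=cv2.minAreaRect(P[:,:2].astype(np.float32));print("rim",r)
for n in D:
  for nm,f in(("red",red),("yel",yellow)):
    mm=f(D[n]["p"]); mm[:,:150]=0;mm[:150]=0;mm[300:]=0
    nn,l,st,ce=cv2.connectedComponentsWithStats(mm.astype(np.uint8))
    for k in range(1,nn):
      if st[k,4]>12:
        Q=W[n][l==k];print(n,nm,st[k],ce[k],np.nanpercentile(Q,[3,50,97],axis=0).ravel())
E
```

```text
[[     0      0    560    420 232906]
 [   235    133    197    120   2062]
 [   359    177     33     32     99]
 [   257    237     14     15    110]]
zmed 0.08669052289912593
rim ((0.6384463906288147, -0.03425826132297516), (0.4408068358898163, 0.23846372961997986), 83.76123046875)
scene red [228 167   9   3  26] [231.8462 167.9615] [ 0.4969 -0.0224  0.1856  0.5022 -0.0138  0.1887  0.5055 -0.0053  0.1903]
scene yel [299 165   7   9  44] [301.9318 168.7955] [0.504  0.1404 0.1581 0.5183 0.1444 0.1649 0.532  0.1496 0.1676]
scene yel [301 178   4  14  35] [302.2571 184.4571] [0.5276 0.1406 0.1076 0.5298 0.1435 0.1253 0.5323 0.1487 0.1465]
scene yel [275 182  29  16 200] [286.54 188.71] [0.4989 0.0867 0.0877 0.5173 0.1096 0.1139 0.5298 0.1434 0.1174]
scene yel [278 193  12   6  40] [283.675 195.325] [0.5226 0.0871 0.0862 0.525  0.1022 0.0968 0.5284 0.1137 0.1068]
```

Run:
```python
from h import *
from rig import *
D={n:np.load(n+"0.npz") for n in("scene","top")};C={n:camera_params(n) for n in D}
p=D["top"]["p"];print(cv2.cvtColor(p,cv2.COLOR_RGB2HSV)[250,324:342].tolist(),p[244,262:276:4].tolist())
a=np.deg2rad(83.76-90);ex=np.array([np.cos(a),np.sin(a),0]);ey=np.array([-ex[1],ex[0],0]);o=np.array([.6384,-.0343,0])+(.1192-.14)*ex
def tray(P): return np.array([(P-o)@ex,(P-o)@ey,P[...,2]])
def red2(p):
    q=p.astype(int);return (q[...,0]>90)&(q[...,0]>2.5*q[...,1])&(q[...,0]>2.5*q[...,2])
uv={}
for n,b in(("scene",(150,195,215,245)),("top",(235,265,310,350))):
    m=np.zeros(p.shape[:2],np.uint8);s=np.s_[b[0]:b[1],b[2]:b[3]];m[s]=red2(D[n]["p"])[s]
    W=cloud(D[n]["p"],D[n]["d"],C[n]);t=(m>0)&(W[...,2]>.182)
    v,u=np.nonzero(t);uv[n]=(u.mean(),v.mean());print(n,m.sum(),t.sum(),uv[n],tray(np.nanmedian(W[t],0)),tray(onplane(C[n],uv[n],.189)))
P,e=cross(C["scene"],uv["scene"],C["top"],uv["top"]);print("paddle top",P,e,tray(P),"origin",o)
for y in(1,-1):
    Y=y*ex;Z=np.array([0,0,-1.]);R=np.stack([np.cross(Y,Z),Y,Z],1);print(y,inverse_kinematics([P[0],P[1],.25],R))
```

```text
[[12, 42, 183], [3, 136, 111], [3, 138, 105], [2, 176, 200], [2, 168, 255], [2, 164, 251], [2, 169, 244], [2, 170, 239], [1, 170, 237], [2, 172, 237], [2, 171, 234], [2, 175, 233], [1, 175, 233], [1, 183, 237], [2, 162, 165], [66, 20, 209], [40, 19, 201], [30, 15, 198]] [[112, 89, 57], [241, 199, 77], [239, 195, 74], [242, 203, 75]]
scene 40 38 (np.float64(232.42105263157896), np.float64(167.89473684210526)) [-0.1168  0.0074  0.1885] [-0.1166  0.0067  0.189 ]
top 55 55 (np.float64(332.4), np.float64(249.21818181818182)) [-0.1203  0.006   0.1877] [-0.1209  0.0071  0.189 ]
paddle top [ 0.4985 -0.0122  0.1855] 0.00028601139641703865 [-0.1207  0.0067  0.1855] origin [ 0.6177 -0.032   0.    ]
1 [ 0.5835  0.27   -0.7595  1.918   0.2152  1.0358 -0.3775]
-1 [ 0.8682  0.4072 -1.1657  1.9064  0.4198  1.1043  2.5689]
```

```bash
cat >> h.py <<'E'
a=np.deg2rad(83.76-90);ex=np.array([np.cos(a),np.sin(a),0]);ey=np.array([-ex[1],ex[0],0]);o=np.array([.6177,-.0320,0])
Z=np.array([0,0,-1.]);R0=np.stack([np.cross(ex,Z),ex,Z],1)
def w(x,y,z): return o+x*ex+y*ey+np.array([0,0,z])
def tr(P): P=np.array(P); return np.array([(P-o)@ex,(P-o)@ey,P[2]])
def rep(s,t=""): print(t,round(s["time_s"],2),"tcp",tr(s["position"]),"F",tr(np.array(s["wrist_force"])+o),"gap",round(s["finger_gap"],4),s["gripper_force"])
E
python3 - <<'E'
from h import *
from rig import *
command_gripper(.045,30)
movep(w(-.1205,.0067,.25),R0);rep(sense())
print(move_l(w(-.1205,.0067,.177),feed=.1,until_force=5));rep(sense())
command_gripper(0,30);sleep(.2);rep(sense(),"grip")
p,d=camera("scene");cv2.imwrite("pics/s1.png",cv2.resize(p[130:260,120:340,::-1],None,fx=3.5,fy=3.5))
E
```

```text
3.08 tcp [-0.1202  0.0055  0.2499] F [ 0.2447 -0.1     0.1134] gap 0.045 0.0
False
 3.97 tcp [-0.12    0.0069  0.1775] F [-0.8712  0.4564  0.58  ] gap 0.0449 0.0
grip 4.56 tcp [-0.1198  0.0068  0.1775] F [ 1.4286 -0.6246  3.7264] gap 0.0115 34.30416405200958
```

View pics/s1.png

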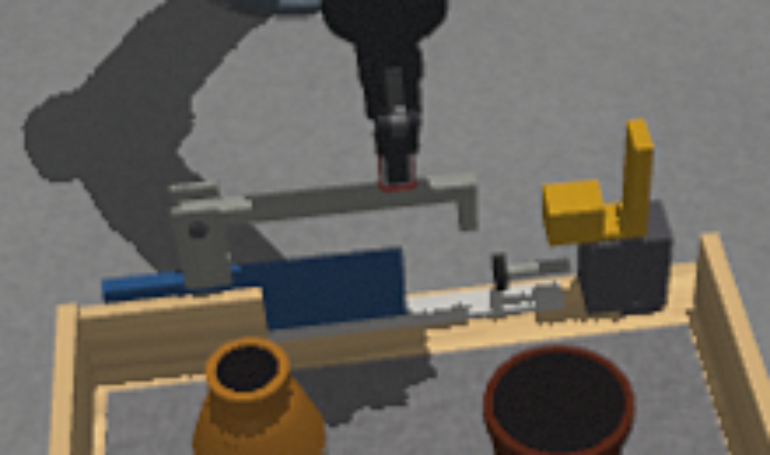

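The pads hold the paddle. The bar is level, with its tooth at (467,215) in the crop, and the lip starts at (545,210). Now I lift the bar, carry it over and feel for the wall.

```bash
cat >> h.py <<'E'
r,f0=np.hypot(.13,.0375),np.arctan2(.0375,.13)
def pad(th): return r*np.cos(f0+th),.134+r*np.sin(f0+th)+.006   # tcp y from pivot, tcp z
E
python3 - <<'E'
from h import *
from rig import *
x,py=-.1199,.0068-.130
for th in(.05,.1,.15):
    y,z=pad(th);move_l(w(x,py+y,z),feed=.04)
rep(sense(),"lifted")
print(move_l(w(x,py+y+.073,z),feed=.05,until_force=6));rep(sense(),"near")
if 1:
    sleep(.3);rep(sense())
    hit=move_l(w(x,py+y+.130,z),feed=.008,until_force=3.5);rep(sense(),f"feel {hit}")
    sleep(.3);rep(sense())
p,d=camera("scene");cv2.imwrite("pics/s2.png",cv2.resize(p[130:260,120:340,::-1],None,fx=3.5,fy=3.5))
E
```

```text
lifted 5.58 tcp [-0.1199 -0.0003  0.1965] F [ 4.4505 -0.5133 -4.3305] gap 0.0118 32.58315682411194
False
near 7.18 tcp [-0.1199  0.0726  0.1965] F [ 3.6152 -0.2329 -4.1744] gap 0.0114 32.557387948036194
 7.48 tcp [-0.1199  0.0726  0.1965] F [ 4.3904 -0.6926 -4.248 ] gap 0.0117 32.55389750003815
feel True 11.07 tcp [-0.1198  0.0987  0.1957] F [ 1.7068 -1.9795 -2.7511] gap 0.0115 32.86581873893738
 11.37 tcp [-0.1197  0.0975  0.1951] F [ 0.4804 -1.8329 -0.7646] gap 0.0113 33.16634953022003
```

View pics/s2.png

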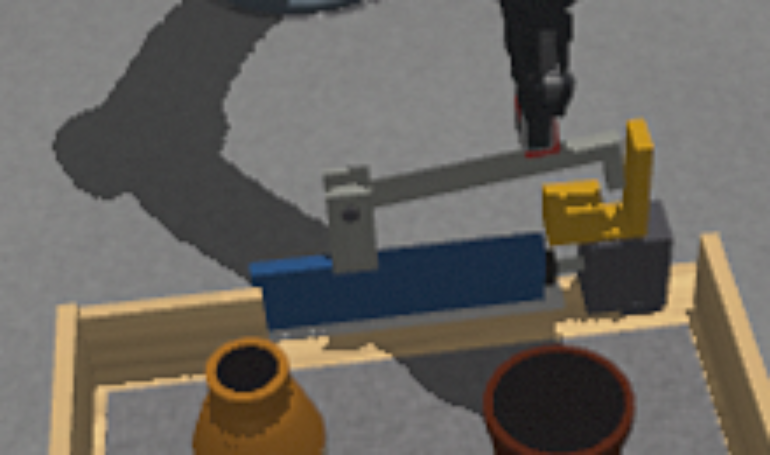

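The tooth front at about (622,160) stands close against the yellow wall at (627,165), and the foot is above the notch. The forces don't show firm contact, so I press on slightly to confirm.

Run:
```python
from h import *
from rig import *
y,z=pad(.15);x=-.1199
move_l(w(x,.0960,z),feed=.02);sleep(.3);rep(sense(),"back")
for k in range(12):
    yy=.0960+.001*(k+1)
    hit=move_l(w(x,yy,z),feed=.008,until_force=5);sleep(.1);s=sense();rep(s,f"{yy:.4f} {hit}")
    if hit or tr(np.array(s["wrist_force"])+o)[1]<-6: break
```

```text
back 11.98 tcp [-0.1198  0.0957  0.1962] F [ 3.6552 -3.1218 -8.0285] gap 0.0117 32.23840892314911
0.0970 False 12.36 tcp [-0.1198  0.097   0.1965] F [ 3.7075 -2.5695 -8.0703] gap 0.0116 32.091259360313416
0.0980 False 12.73 tcp [-0.1199  0.0981  0.1965] F [ 3.3516 -2.6877 -7.003 ] gap 0.012 32.0957887172699
0.0990 False 13.11 tcp [-0.1198  0.0991  0.1966] F [ 2.7819 -2.0061 -7.6426] gap 0.012 32.09051191806793
0.1000 False 13.48 tcp [-0.1199  0.0998  0.1965] F [ 3.5457 -3.9738 -7.3237] gap 0.0119 32.026678919792175
0.1010 False 13.86 tcp [-0.1199  0.0999  0.1964] F [ 3.9707 -4.8925 -6.6333] gap 0.0115 32.194790840148926
0.1020 False 14.23 tcp [-0.1198  0.1001  0.1963] F [ 4.785  -6.6554 -6.5529] gap 0.0116 32.27537155151367
```

Contact is at tcp y = 0.0999. I lower along the arc with the pivot held still.

Run:
```python
from h import *
from rig import *
x=-.1199;pv=.0998-pad(.15)[0]
for th in(.15,.12,.09,.06,.03,0):
    y,z=pad(th);hit=move_l(w(x,pv+y,z),feed=.02,until_force=8);rep(sense(),f"{th} {pv+y:.4f} {hit}")
    if hit:break
sleep(.3);rep(sense())
p,d=camera("scene");cv2.imwrite("pics/s3.png",cv2.resize(p[130:260,120:340,::-1],None,fx=3.5,fy=3.5))
```

```text
0.15 0.0998 False 14.49 tcp [-0.1199  0.0997  0.1966] F [ 2.4784 -3.521  -7.2065] gap 0.0118 32.171815037727356
0.12 0.1014 False 14.84 tcp [-0.1198  0.1017  0.193 ] F [ 3.0837 -2.8064 -3.1672] gap 0.0117 32.8071928024292
0.09 0.1030 False 15.19 tcp [-0.1198  0.1033  0.189 ] F [ 2.7736 -1.5325 -2.756 ] gap 0.0117 32.79465079307556
0.06 0.1044 False 15.54 tcp [-0.1198  0.1045  0.1851] F [ 2.8552 -2.9028 -1.3497] gap 0.0116 32.72522985935211
0.03 0.1057 False 15.89 tcp [-0.1198  0.1057  0.1813] F [ 2.9614 -1.8224 -0.6966] gap 0.0118 32.72813379764557
0 0.1069 True 16.16 tcp [-0.1197  0.1065  0.1781] F [-1.2435 -2.3848  6.3468] gap 0.0115 33.8953560590744
 16.46 tcp [-0.1197  0.1061  0.1781] F [-2.1855 -2.4525  5.4737] gap 0.0115 33.975512981414795
```

View pics/s3.png

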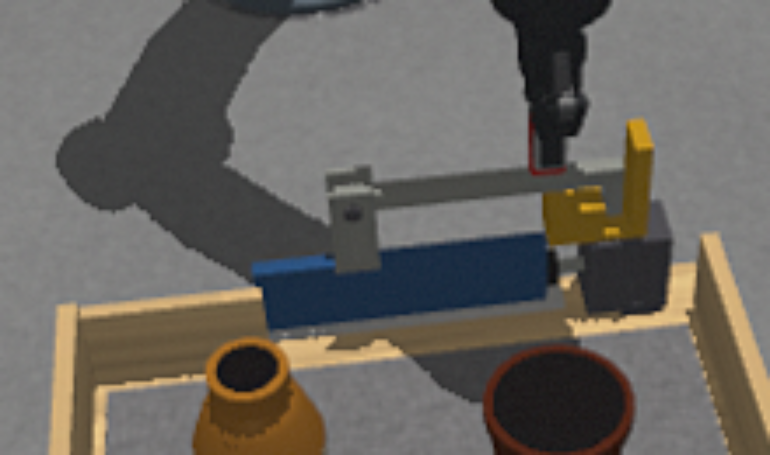

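The bar looks level and the tooth is down inside the notch, near (610,200). The stop was felt at tcp z = 0.178. Release and check.

Run:
```python
from h import *
from rig import *
command_gripper(.045);sleep(.2);s=sense();rep(s)
q=tr(s["position"]);move_l(w(q[0],q[1],.27),feed=.12)
movep(w(-.28,.0,.33),R0);sleep(1);rep(sense())
for n in("scene","top"):
    p,d=camera(n);np.savez(n+"1.npz",p=p,d=d)
    W=cloud(p,d,camera_params(n));q=p.astype(int)
    m=(q[...,0]>90)&(q[...,0]>2.5*q[...,1])&(q[...,0]>2.5*q[...,2])&(W[...,2]>.182)&(W[...,2]<.2)
    print(n,m.sum(),tr(np.nanmedian(W[m],0)))
    c=p[130:260,120:340] if n=="scene" else p[180:290,220:440]
    cv2.imwrite(f"pics/{n}4.png",cv2.resize(c[:,:,::-1],None,fx=3.5,fy=3.5))
```

```text
17.12 tcp [-0.1192  0.1052  0.1773] F [ 0.2473 -0.8126  0.0987] gap 0.0451 0.0
 19.88 tcp [-0.28 -0.    0.33] F [-0.2554 -0.2067 -0.4804] gap 0.0447 0.0
scene 36 [-0.1173  0.1033  0.1881]
top 57 [-0.1212  0.104   0.1873]
```

View pics/scene4.png

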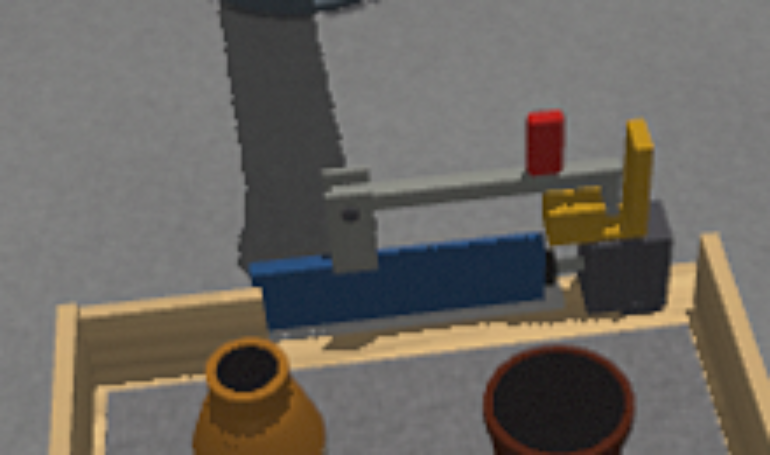

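View pics/top4.png

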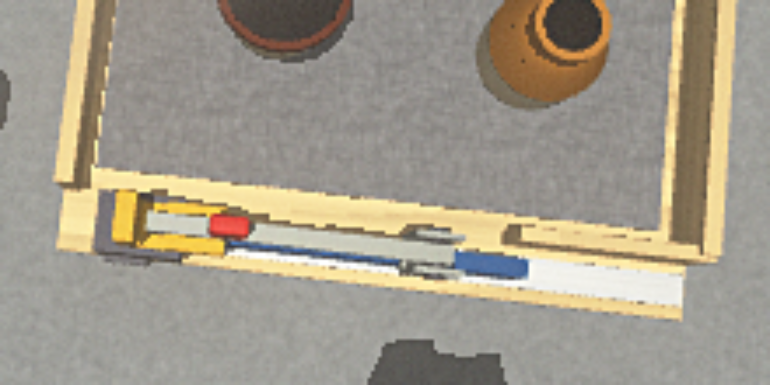

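The latch is in the notch. The paddle top is back at its starting height (0.188), the gate is held at about 0.109 against the spring, and the pots have not moved.

```bash
python3 -c "
from rig import *
print(finish_job())"
```

```text
the job is handed in; nothing more can be done
None
```

The gate is shut and latched at about 0.109 m with the tooth fully down in the keeper's notch; the pots were not touched, and I handed the job in at about 20 s.

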